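# Rest the cleaned wrench across the drying blocks

### The arm

A 6-joint arm with a two-finger parallel gripper is mounted at the origin on a cart in front of the work surface, level with it; the furniture and walls round the work are solid. World frame = base frame: x ahead of the robot, y to its left, z up, the work surface at z = 0. Lengths are in m, angles in degrees, forces in N, time in s.
With the tool pointing down it reaches from about 0.25 to 0.725 m from the base axis. Payload 9.7 kg.
Tool frame: the origin (TCP) lies midway between the tips of the shut fingers; the grasp point (between the pads) lies 19 mm behind it (bot.pinch_z is the distance from the TCP to the grasp point, in m); z points along the fingers, y is the direction in which the jaws open and shut (so a half turn about z gives the same grasp; the last joint's range is limited). The gripper opens to 85 mm and grips with 20 to 120 N. Pads are 22 mm wide; open, the fingers measure 114 mm over their backs; the gripper's body (76 mm by 85 mm) begins 54 mm behind the grasp point. The pads swing forward as they close: fully open they stand 13 mm farther back than shut.
Start: joints at [-68.354, 4.979, 10.078, 95.1, 0, 90], TCP at [0.203, -0.511, 0.231] pointing down, gripper open.
Joint ranges: [-179.16, 179.16], [-48.56, 103.87], [-65.8, 70.77], [-126.05, 130.52], [-82.76, 87.17], [-180, 180]. Speed limits (degrees/s): [127.2, 127.2, 147.25, 180, 180, 180].

### API

Orientations are given as [roll, pitch, yaw] about the fixed x, y, z axes, in that order (R = Rz(yaw) Ry(pitch) Rx(roll)).
In Python, from workcell import bot, imaging gives the robot as it stands.
- The arm moves only by the tool servo_tool, never from a script. Its argument "moves" is a list that holds one entry, the list of rows, each a list of 7 numbers: the turn, a rotation vector about the tool's x, y, z in rad, then the shift along the tool's x, y, z in cm, then the finger opening in cm, from 0 to 8.54. A call has 1 to 12 rows; each row shifts and turns the pose as measured when the row begins, along the tool's axes as they then stand; what a row does not reach is not made up. A row lasts 1/12 s, in which the tool goes at most 41.7 mm and 7.16 degrees, less where a joint would pass 70% of its speed; a pose out of reach is approached as far as the arm can. A call is refused whole if a number of a shift passes 4.17 or a number of a turn 0.125, either way. A call with a gripper value outside its range is refused whole. The fingers move at their own pace and stop on an object; "force" is the grip in N (left out, the last holds). Time passes only in rows, so rows that do not move let the fingers close. It gives the time, the measured TCP pose, the force and the opening at its end, in the units of the state.
- bot.get_obs(): the state, without advancing time (a new reading comes with each control period).
- imaging.camera(name): name is "scene" or "top" or "wrist"; returns the picture (420x560x3 uint8, blue, green, red); there is no depth.
- imaging.calibration(name): a dict with "fx", "fy", "cx", "cy" (pixels), "D" ([k1, k2, p1, p2, k3] as OpenCV has them; the pictures are not rectified), "camera_from_world" (4x4, takes a point from world to camera coordinates). Camera axes: x right, y down, z forward; pixel columns grow to the right and rows downward; lengths in m; the calibration is good to about 2 mm. A picture is of the moment at which its call begins: read the wrist's pose just before it. calibration takes no time and is no camera call; for the wrist camera it gives the pose at the moment of the call.
- bot.job_done(): hands the job in, once; it reports no verdict.
The state is a dict: "time": time; "q": joint angles; "qd": joint speeds; "joint_efforts": joint torques, N m; "ee_pos": TCP position; "tcp_rot": TCP orientation; "wrist_force": force on the tool from outside, world axes, zero at the start; "torque": the same for the moment, N m; "opening": finger opening in m.
Only numpy, scipy, OpenCV 4.12 (cv2) and the standard library are available. Lean on these libraries where they do the work, as an engineer would, in place of code of your own. Each camera call takes 0.05 s, during which the arm holds its last target.

### The job

The wrench has just been degreased and must dry off the bench. Lay it flat across the two yellow-topped blocks like a bridge, square to them, with its middle over the middle of the gap and about halfway along the blocks, and let go. Leave the blade scraper where it lies.

Things in the scene. Friction and masses are not known exactly. Their poses are not given: they have to be found in the camera images.
- wrench: The loose pale metal wrench, ring at one end, open jaw at the other, lying flat; 182 mm long, heads 31 mm wide, about 110 g. The shank is up to 16 mm wide, its top 10 mm above the underside. Origin: centre of its underside at mid-length, near its balance point. y runs along its length, x across it, z up. It starts on the bench (z = 0) right of the blocks.
- block_a: The right-hand drying block (seen from the robot), fixed to the bench: a light wooden block with a yellow hard-plastic top on a dark steel foot plate. The block is 90 mm long (its own x), 30 mm thick (its own y) and its yellow top is 60 mm above the bench; the foot plate is 100 x 44 x 6 mm. Origin: centre of its underside, z up. Its y axis points across the gap towards the left-hand block.
- block_b: The left-hand drying block, fixed, the same make and size as the right-hand one (yellow top 60 mm above the bench). Nearly parallel to it (within 5 degrees), centres 95 to 105 mm apart along y and up to 8 mm staggered along x: the clear gap is about 65 to 75 mm. Origin: centre of its underside, x along the block, z up; its y axis points away from the right-hand block.
- blade_scraper: A bystander: a loose, narrow pale metal blade 175 mm long, 22 mm wide and 10 mm high with a thin tang at one end, lying flat on the bench near the wrench. Origin: centre of its underside; y along its length. Not to be moved.

How it is judged:
By the outcome, as a careful person would: the job done as asked, in the order asked, and still so for the second after the job is handed in, with the robot touching nothing.
It also fails if it takes over 35 s, if anything falls off the work surface, if the arm or the gripper's body presses on something with over 40 N, if the wrist force passes 120 N, or if a joint passes its speed limit or range.

## Working session

There is one attempt and no reset: what is moved stays moved. The work goes in short steps, Python scripts to look and compute and a tool call to move; the robot and the scene stay as the last step left them, time stands still between calls to the robot, and variables do not carry over. Pictures are saved under pics/ and viewed, and the job is handed in when it is done.

Besides the shell and the picture viewer there is one more tool, called by a JSON object that holds its "fn" and its "kwargs". servo_tool: Moves the arm, as the interface text tells. Its arguments: {"type":"object","properties":{"moves":{"type":"array","items":{"type":"array","items":{"type":"array","items":{"type":"number"}}}},"force":{"type":"number"}},"required":["moves"]}

```bash
mkdir -p pics
python3 - <<'E'
from workcell import bot, imaging
import cv2,numpy as np
o=bot.get_obs();print(o,bot.pinch_z)
for n in("scene","top","wrist"):
    c=imaging.calibration(n);print(n,c)
    cv2.imwrite(f"pics/{n}0.png",imaging.camera(n))
E
```

```text
{'time': 0.0, 'q': array([-6.83554151e+01,  5.01074810e+00,  1.00337024e+01,  9.50991003e+01,
       -2.34413197e-03,  9.00005296e+01]), 'qd': array([-0.04870731, -0.01951391,  0.02275052,  0.00274779, -0.04511739,
        0.03576427]), 'joint_efforts': array([-1.01330825e-03, -5.20394075e+01,  4.64805436e+01,  1.63160800e-02,
       -5.47829848e-05, -1.64475853e-05]), 'ee_pos': array([ 0.20277034, -0.51100897,  0.23057971]), 'tcp_rot': array([-1.79923854e+02,  2.34483372e-03,  2.16440585e+01]), 'wrist_force': array([-0.01253264,  0.43132586, -0.11747085]), 'torque': array([ 0.00190987,  0.01292513, -0.03451865]), 'opening': 0.08570057556029065} 0.0187
scene {'fx': 499.9610562306002, 'fy': 499.9610562306002, 'cx': 279.4266876788581, 'cy': 216.16254992049195, 'D': array([-0.03661318,  0.        ,  0.        ,  0.        ,  0.        ]), 'camera_from_world': array([[-0.81601615, -0.57802565, -0.00199649,  0.43419449],
       [-0.29529514,  0.41984127, -0.85821565,  0.1731157 ],
       [ 0.49690887, -0.69972827, -0.51328542,  0.74691089],
       [ 0.        ,  0.        ,  0.        ,  
[... 312 characters left out ...]
9435194e-01,  4.01789173e-02, -1.97717870e-01,
         5.24885067e-01],
       [ 1.97522078e-01, -8.82525809e-03, -9.80258712e-01,
         8.14413500e-01],
       [ 0.00000000e+00,  0.00000000e+00,  0.00000000e+00,
         1.00000000e+00]])}
wrist {'fx': 320.55132684999995, 'fy': 320.55132684999995, 'cx': 281.8877368931261, 'cy': 209.07027802368114, 'D': array([-0.02444312,  0.        ,  0.        ,  0.        ,  0.        ]), 'camera_from_world': array([[ 0.36797971, -0.92983316, -0.00110631, -0.54962582],
       [-0.89185582, -0.35328631,  0.28245704, -0.03520529],
       [-0.26302877, -0.10295179, -0.95927931,  0.3784638 ],
       [ 0.        ,  0.        ,  0.        ,  1.        ]])}
```

View pics/scene0.png

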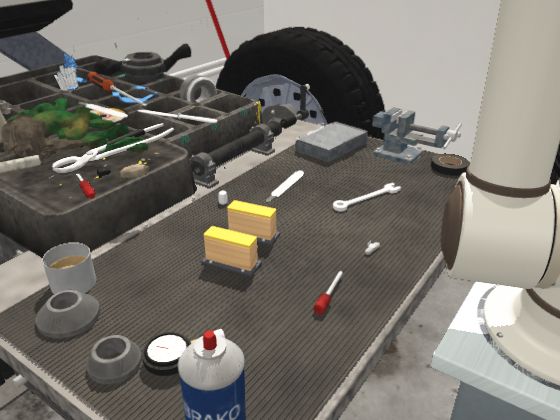

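View pics/top0.png

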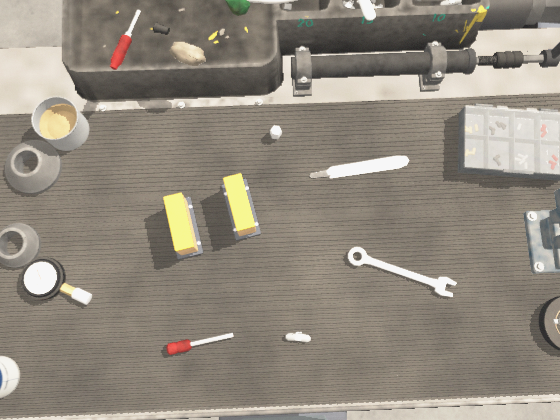

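View pics/wrist0.png

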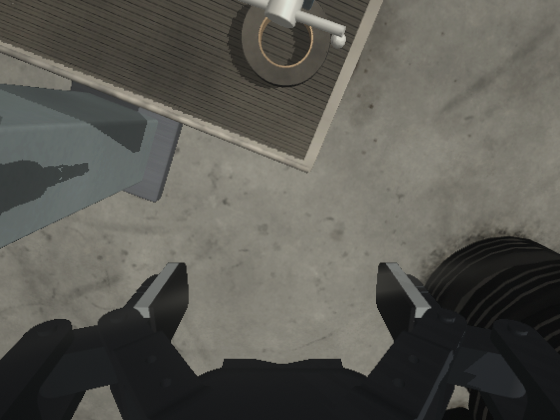

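The top view shows the blocks at (182,222) and (240,205), the wrench from its ring (357,257) to its jaw (447,288), and the scraper at (360,167). Next I'll measure them.

```bash
cat > h.py <<'E'
import numpy as np,cv2
def ray(c,uv,z):
    K=np.array([[c['fx'],0,c['cx']],[0,c['fy'],c['cy']],[0,0,1]])
    n=cv2.undistortPoints(np.array(uv,float).reshape(-1,1,2),K,c['D']).reshape(-1,2)
    T=c['camera_from_world'];R=T[:3,:3];C=-R.T@T[:3,3]
    d=np.c_[n,np.ones(len(n))]@R
    z=np.broadcast_to(z,(len(n),))
    return C+d*((z-C[2])/d[:,2])[:,None]
def proj(c,P):
    K=np.array([[c['fx'],0,c['cx']],[0,c['fy'],c['cy']],[0,0,1]])
    T=c['camera_from_world'];return cv2.projectPoints(np.array(P,float).reshape(-1,1,3),cv2.Rodrigues(T[:3,:3])[0],T[:3,3],K,c['D'])[0].reshape(-1,2)
def rect(P):
    r=cv2.minAreaRect((P[:,:2]*1000).astype(np.float32));b=cv2.boxPoints(r)
    e=b[1]-b[0];f=b[2]-b[1]
    if np.linalg.norm(f)>np.linalg.norm(e):e,f=f,e
    a=np.degrees(np.arctan2(e[1],e[0]));a=(a+90)%180-90
    return b.mean(0),np.linalg.norm(e),np.linalg.norm(f),a
E
python3 - <<'E'
import cv2,numpy as np
from workcell import imaging
from h import *
im=cv2.imread('pics/top0.png');c=imaging.calibration('top')
T=c['camera_from_world'];print('cam',-T[:3,:3].T@T[:3,3])
hsv=cv2.cvtColor(im,cv2.COLOR_BGR2HSV)
for (u,v) in [(170,200),(178,215),(185,240),(187,250),(190,255),(235,185),(240,205),(246,225),(248,232),(193,225)]:print((u,v),hsv[v,u])
crop=cv2.resize(im[160:270,150:270],None,fx=5,fy=5,interpolation=cv2.INTER_NEAREST);cv2.imwrite('pics/blk.png',crop)
g=((hsv[...,1]<40)&(hsv[...,2]>150)).astype(np.uint8)
m=np.zeros_like(g);m[235:310,340:465]=g[235:310,340:465]
k=max(cv2.findContours(m,0,cv2.CHAIN_APPROX_NONE)[0],key=cv2.contourArea)
P=ray(c,k,0.005);print('wrench',rect(P))
m=np.zeros_like(g);m[145:190,300:420]=g[145:190,300:420]
k=max(cv2.findContours(m,0,cv2.CHAIN_APPROX_NONE)[0],key=cv2.contourArea)
print('scr',rect(ray(c,k,0.005)))
cv2.imwrite('pics/wr.png',cv2.resize(im[235:310,340:465],None,fx=5,fy=5,interpolation=cv2.INTER_NEAREST))
E
```

```text
cam [0.3544159  0.01499711 0.90209462]
(170, 200) [ 30 106 247]
(178, 215) [ 30 104 247]
(185, 240) [ 30 104 247]
(187, 250) [ 16 104 196]
(190, 255) [143   6 163]
(235, 185) [ 30 104 247]
(240, 205) [ 30 103 247]
(246, 225) [ 30 104 247]
(248, 232) [ 15 103 184]
(193, 225) [143   6 171]
wrench (array([ 435.64984, -197.806  ], dtype=float32), np.float32(183.12932), np.float32(35.72597), np.float32(69.26083))
scr (array([ 614.5723 , -141.84651], dtype=float32), np.float32(174.23608), np.float32(24.498192), np.float32(-82.7462))
```

View pics/blk.png

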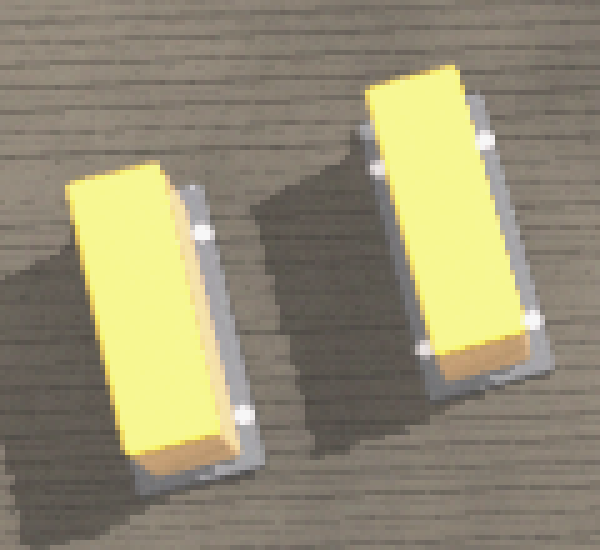

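View pics/wr.png

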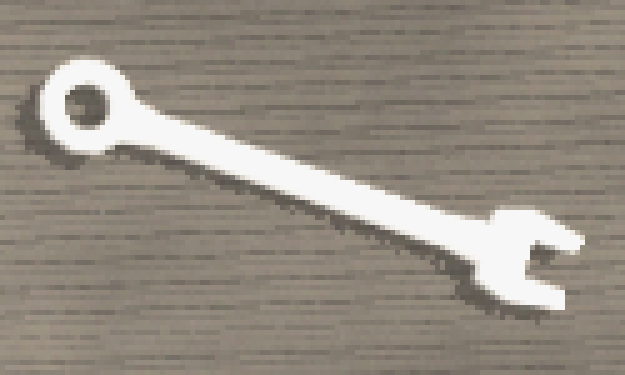

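Run:
```python
import cv2,numpy as np
from workcell import imaging
from h import *
im=cv2.imread('pics/top0.png');c=imaging.calibration('top')
hsv=cv2.cvtColor(im,cv2.COLOR_BGR2HSV)
y=((hsv[...,0]>=24)&(hsv[...,0]<=34)&(hsv[...,1]>70)).astype(np.uint8)
m=np.zeros_like(y);m[160:270,150:270]=y[160:270,150:270]
R=[]
for k in cv2.findContours(m,0,cv2.CHAIN_APPROX_NONE)[0]:
    if cv2.contourArea(k)>300:
        # area-based centroid too
        mm=cv2.drawContours(np.zeros_like(m),[k],-1,1,-1);v,u=np.nonzero(mm)
        P=ray(c,np.c_[u,v],0.06)[:,:2];mu=P.mean(0);w,V=np.linalg.eigh(np.cov(P.T));d=V[:,1];d*=np.sign(d[0])
        print('blk rect',rect(ray(c,k,0.06)),'cent',mu*1000,'ang',np.degrees(np.arctan2(d[1],d[0])),'LW',np.sqrt(12*w)*1000);R.append((mu,d))
R.sort(key=lambda r:r[0][1]);(A,da),(B,db)=R
x=(da+db);x/=np.linalg.norm(x);yy=np.array([-x[1],x[0]])
print('mid',(A+B)/2*1000,'sep along y,x',(B-A)@yy*1000,(B-A)@x*1000,'across ang',np.degrees(np.arctan2(yy[1],yy[0])))
g=((hsv[...,1]<40)&(hsv[...,2]>190)).astype(np.uint8)
m=np.zeros_like(g);m[235:310,340:465]=g[235:310,340:465]
v,u=np.nonzero(m);P=ray(c,np.c_[u,v],0.006)[:,:2]
d=np.array([.36,.93]);d/=np.linalg.norm(d);cc=P.mean(0)
for _ in range(4):
    n=np.array([-d[1],d[0]]);s=(P-cc)@d
    mid=(s.max()+s.min())/2
    Q=P[abs(s-mid)<0.045];w,V=np.linalg.eigh(np.cov(Q.T));d=V[:,1]*np.sign(V[1,1]);cc=Q.mean(0)
s=(P-cc)@d;mid=(s.max()+s.min())/2
n=np.array([-d[1],d[0]])
print('wrench mid',(cc+d*mid)*1000,'ang',np.degrees(np.arctan2(d[1],d[0])),'len',np.ptp(s),'shank w',np.sqrt(12*w[0]))
t=(P-cc)@n
r=s>s.max()-.031;print('ring off-axis',t[r].min(),t[r].max());r=s<s.min()+.04;print('jaw',t[r].min(),t[r].max())
```

```text
blk rect (array([522.8829, 158.982 ], dtype=float32), np.float32(89.84116), np.float32(30.954468), np.float32(11.908356)) cent [522.31780737 158.92480236] ang 12.036515670462574 LW [30.87335174 89.91174794]
blk rect (array([550.856  ,  63.01737], dtype=float32), np.float32(89.92358), np.float32(30.340103), np.float32(12.848473)) cent [550.50849083  62.99829573] ang 12.68099206718584 LW [30.31690553 89.96636705]
mid [536.4131491  110.96154905] sep along y,x 99.73727774847417 -7.006050024617863 across ang 102.35875386882421
wrench mid [ 434.80438541 -197.43911632] ang 68.22790167274891 len 0.18225886304884914 shank w 0.011389130064165844
ring off-axis -0.015630376977444436 0.01521722664883816
jaw -0.016304608298834518 0.01522930054552328
```

Sizes and spacing agree with the task: tops 90x30 mm, centres 99.7 mm apart, stagger 7 mm, wrench 182 mm long. The wrench's middle is at (0.435,-0.197) with its axis at 68.2°. The target is (0.536,0.111) with the axis at 102.4°.

```bash
cat > plan.py <<'E'
import sys,numpy as np
from scipy.spatial.transform import Rotation as Ro
from workcell import bot
# plan x y z yaw n
x,y,z,yaw,n=map(float,sys.argv[1:6]);n=int(n)
o=bot.get_obs();p=o['ee_pos'];R=Ro.from_euler('xyz',o['tcp_rot'],degrees=True)
T=Ro.from_euler('xyz',[180,0,yaw],degrees=True);rv=(R.inv()*T).as_rotvec()
print('t',round(o['time'],2),'pos',p.round(4),o['tcp_rot'].round(2),'op',round(o['opening'],4),'F',o['wrist_force'].round(1))
d=(np.array([x,y,z])-p)/n
for i in range(n):
    Ri=R*Ro.from_rotvec(rv*i/n);print(list((rv/n).round(3)),list((Ri.inv().apply(d)*100).round(2)))
E
python3 plan.py .435 -.197 .15 68.2 12
```

```text
t 0.15 pos [ 0.2028 -0.511   0.2307] [-179.94    0.     21.65] op 0.0855 F [-0.7 -0.3 -0.1]
[np.float64(-0.0), np.float64(-0.0), np.float64(-0.068)] [np.float64(2.76), np.float64(-1.72), np.float64(0.67)]
[np.float64(-0.0), np.float64(-0.0), np.float64(-0.068)] [np.float64(2.87), np.float64(-1.53), np.float64(0.67)]
[np.float64(-0.0), np.float64(-0.0), np.float64(-0.068)] [np.float64(2.97), np.float64(-1.33), np.float64(0.67)]
[np.float64(-0.0), np.float64(-0.0), np.float64(-0.068)] [np.float64(3.05), np.float64(-1.13), np.float64(0.67)]
[np.float64(-0.0), np.float64(-0.0), np.float64(-0.068)] [np.float64(3.12), np.float64(-0.92), np.float64(0.67)]
[np.float64(-0.0), np.float64(-0.0), np.float64(-0.068)] [np.float64(3.18), np.float64(-0.7), np.float64(0.67)]
[np.float64(-0.0), np.float64(-0.0), np.float64(-0.068)] [np.float64(3.22), np.float64(-0.49), np.float64(0.67)]
[np.float64(-0.0), np.float64(-0.0), np.float64(-0.068)] [np.float64(3.24), np.float64(-0.27), np.float64(0.67)]
[np.float64(-0.0), np.float64(-0.0), np.float64(-0.068)] [np.float64(3.25), np.float64(-0.05), np.float64(0.67)]
[np.float64(-0.0), np.float64(-0.0), np.float64(-0.068)] [np.float64(3.25), np.float64(0.17), np.float64(0.67)]
[np.float64(-0.0), np.float64(-0.0), np.float64(-0.068)] [np.float64(3.23), np.float64(0.39), np.float64(0.67)]
[np.float64(-0.0), np.float64(-0.0), np.float64(-0.068)] [np.float64(3.2), np.float64(0.61), np.float64(0.67)]
```

{"fn": "servo_tool", "kwargs": {"moves": [[[0,0,-0.07,2.8,-1.7,0.3,4],[0,0,-0.07,2.9,-1.5,0.3,4],[0,0,-0.07,3.0,-1.3,0.3,4],[0,0,-0.07,3.0,-1.1,0.5,4],[0,0,-0.07,3.1,-0.9,0.7,4],[0,0,-0.07,3.2,-0.7,0.7,4],[0,0,-0.07,3.2,-0.5,0.7,4],[0,0,-0.07,3.2,-0.3,0.7,4],[0,0,-0.07,3.2,0,0.7,4],[0,0,-0.07,3.2,0.2,0.7,4],[0,0,-0.07,3.2,0.4,0.7,4],[0,0,-0.05,3.2,0.6,0.7,4]]], "force": 40}}

```text
time: 1.15
ee_pos: [0.4318, -0.1839, 0.1551]
tcp_rot: [-179.9, -0.1, 70.2]
wrist_force: [0.2, -0.9, 0.2]
opening: 0.0401
```

```bash
python3 plan.py .435 -.197 .10 68.2 4
```

```text
t 1.15 pos [ 0.4318 -0.1839  0.1551] [-1.7986e+02 -6.0000e-02  7.0220e+01] op 0.0401 F [ 0.2 -0.9  0.2]
[np.float64(-0.001), np.float64(-0.0), np.float64(0.009)] [np.float64(-0.28), np.float64(0.19), np.float64(1.38)]
[np.float64(-0.001), np.float64(-0.0), np.float64(0.009)] [np.float64(-0.28), np.float64(0.19), np.float64(1.38)]
[np.float64(-0.001), np.float64(-0.0), np.float64(0.009)] [np.float64(-0.28), np.float64(0.19), np.float64(1.38)]
[np.float64(-0.001), np.float64(-0.0), np.float64(0.009)] [np.float64(-0.28), np.float64(0.19), np.float64(1.38)]
```

{"fn": "servo_tool", "kwargs": {"moves": [[[-0.001,0,0.009,-0.3,0.2,1.4,4],[0,0,0.009,-0.3,0.2,1.4,4],[0,0,0.009,-0.3,0.2,1.4,4],[0,0,0.009,-0.2,0.2,1.4,4],[0,0,0,0,0,0,4],[0,0,0,0,0,0,4]]]}}

```text
time: 1.65
ee_pos: [0.4382, -0.1891, 0.0945]
tcp_rot: [-179.7, -0.2, 69.0]
wrist_force: [-0.3, -0.2, -0.2]
opening: 0.04
```

```bash
python3 plan.py .435 -.197 .004 68.2 4
python3 - <<'E'
from workcell import bot, imaging
import cv2,numpy as np
from h import *
c=imaging.calibration('wrist');im=imaging.camera('wrist');cv2.imwrite('pics/wrist1.png',im)
d=np.array([np.cos(np.radians(68.2)),np.sin(np.radians(68.2))]);m=np.array([.4348,-.1974])
for s in(-.091,0,.091):
    p=proj(c,[[*(m+d*s),.01]])[0];print(s,p)
E
```

```text
t 1.65 pos [ 0.4382 -0.1891  0.0945] [-1.7973e+02 -1.5000e-01  6.8990e+01] op 0.04 F [-0.3 -0.2 -0.2]
[np.float64(-0.001), np.float64(-0.001), np.float64(0.003)] [np.float64(-0.22), np.float64(0.01), np.float64(2.26)]
[np.float64(-0.001), np.float64(-0.001), np.float64(0.003)] [np.float64(-0.22), np.float64(0.01), np.float64(2.26)]
[np.float64(-0.001), np.float64(-0.001), np.float64(0.003)] [np.float64(-0.22), np.float64(0.0), np.float64(2.26)]
[np.float64(-0.001), np.float64(-0.001), np.float64(0.003)] [np.float64(-0.21), np.float64(0.0), np.float64(2.26)]
-0.091 [279.96301656 331.23294271]
0 [281.31162831 228.00987336]
0.091 [282.98601206 100.03033548]
```

View pics/wrist1.png

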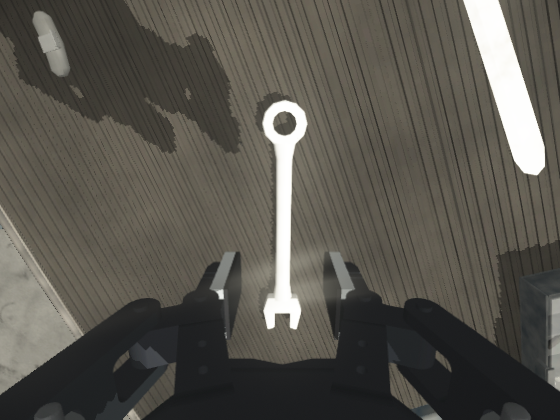

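The wrist view shows the wrench lying between the fingers, ring top at v=100 and jaw end at v=328. Both are within 3 px of prediction. I'll descend.

{"fn": "servo_tool", "kwargs": {"moves": [[[-0.001,-0.001,0.004,-0.2,0,2,4],[-0.001,-0.001,0.003,-0.2,0,2,4],[-0.001,-0.001,0.003,-0.2,0,1.5,4],[-0.001,0,0.003,-0.2,0,0.8,4],[0,0,0,0,0,0,3],[0,0,0,0,0,0,3]]]}}

```text
time: 2.2
ee_pos: [0.4374, -0.1981, 0.0357]
tcp_rot: [179.6, 0.0, 68.2]
wrist_force: [-0.1, 0.2, -0.4]
opening: 0.0299
```

```bash
python3 plan.py .435 -.197 .004 68.2 3
```

```text
t 2.2 pos [ 0.4374 -0.1981  0.0357] [1.7959e+02 4.0000e-02 6.8210e+01] op 0.0299 F [-0.1  0.2 -0.4]
[np.float64(0.002), np.float64(0.0), np.float64(0.0)] [np.float64(0.01), np.float64(-0.1), np.float64(1.05)]
[np.float64(0.002), np.float64(0.0), np.float64(0.0)] [np.float64(0.01), np.float64(-0.09), np.float64(1.06)]
[np.float64(0.002), np.float64(0.0), np.float64(0.0)] [np.float64(0.01), np.float64(-0.09), np.float64(1.06)]
```

{"fn": "servo_tool", "kwargs": {"moves": [[[0.002,0,0,0,-0.1,1,3],[0.002,0,0,0,-0.1,1,3],[0.002,0,0,0,-0.1,0.6,3],[0,0,0,0,0,0.2,3],[0,0,0,0,0,0,3]]]}}

```text
time: 2.62
ee_pos: [0.4362, -0.1976, 0.0081]
tcp_rot: [179.7, 0.0, 68.2]
wrist_force: [-0.7, -0.0, -1.0]
opening: 0.0302
```

```bash
python3 plan.py .435 -.197 .004 68.2 1
```

```text
t 2.62 pos [ 0.4362 -0.1976  0.0081] [1.7972e+02 4.0000e-02 6.8230e+01] op 0.0302 F [-0.7 -0.  -1. ]
[np.float64(0.005), np.float64(0.001), np.float64(0.001)] [np.float64(0.01), np.float64(-0.14), np.float64(0.41)]
```

{"fn": "servo_tool", "kwargs": {"moves": [[[0.004,0,0,0,-0.1,0.3,3],[0,0,0,0,-0.05,0.2,3],[0,0,0,0,0,0,1],[0,0,0,0,0,0,0.5],[0,0,0,0,0,0,0.5],[0,0,0,0,0,0,0.5]]]}}

```text
time: 3.12
ee_pos: [0.435, -0.197, 0.0032]
tcp_rot: [179.9, 0.0, 68.2]
wrist_force: [-0.5, 0.0, -0.9]
opening: 0.0137
```

```bash
python3 plan.py .435 -.197 .1 68.2 4;python3 - <<'E'
from workcell import bot, imaging
import cv2
cv2.imwrite('pics/wrist2.png',imaging.camera('wrist'))
E
```

```text
t 3.12 pos [ 0.435  -0.197   0.0032] [1.7994e+02 4.0000e-02 6.8240e+01] op 0.0137 F [-0.5  0.  -0.9]
[np.float64(0.0), np.float64(0.0), np.float64(0.0)] [np.float64(-0.0), np.float64(0.0), np.float64(-2.42)]
[np.float64(0.0), np.float64(0.0), np.float64(0.0)] [np.float64(-0.0), np.float64(0.0), np.float64(-2.42)]
[np.float64(0.0), np.float64(0.0), np.float64(0.0)] [np.float64(-0.0), np.float64(0.0), np.float64(-2.42)]
[np.float64(0.0), np.float64(0.0), np.float64(0.0)] [np.float64(0.0), np.float64(0.0), np.float64(-2.42)]
```

View pics/wrist2.png

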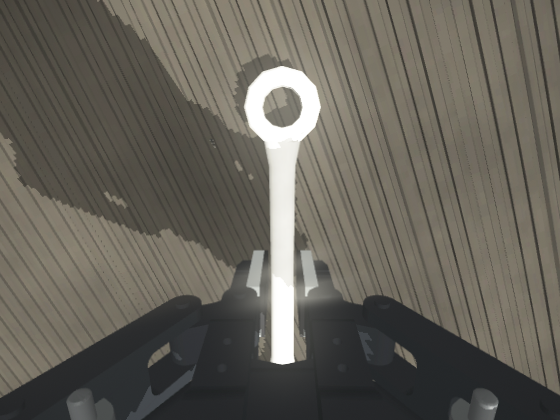

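The opening has stopped at 13.7 mm and may still be closing. I'll hold a little longer to confirm the grip.

{"fn": "servo_tool", "kwargs": {"moves": [[[0,0,0,0,0,0,0.5],[0,0,0,0,0,0,0.5],[0,0,0,0,0,0,0.5]]], "force": 50}}

```text
time: 3.42
ee_pos: [0.435, -0.197, 0.0032]
tcp_rot: [179.9, 0.0, 68.2]
wrist_force: [-0.3, 0.1, -0.2]
opening: 0.0131
```

{"fn": "servo_tool", "kwargs": {"moves": [[[0,0,0,0,0,-0.5,0.5],[0,0,0,0,0,-1.5,0.5],[0,0,0,0,0,-2,0.5],[0,0,0,0,0,-2.5,0.5],[0,0,0,0,0,-2.5,0.5],[0,0,0,0,0,-2.5,0.5],[0,0,0,0,0,-2,0.5],[0,0,0,0,0,-0.5,0.5],[0,0,0,0,0,0,0.5]]]}}

```text
time: 4.17
ee_pos: [0.4333, -0.1962, 0.1503]
tcp_rot: [-179.9, 0.0, 68.2]
wrist_force: [0.3, 0.5, -1.7]
opening: 0.0128
```

```bash
python3 plan.py .5364 .111 .13 102.4 12;python3 - <<'E'
from workcell import bot, imaging
import cv2
cv2.imwrite('pics/wrist3.png',imaging.camera('wrist'));cv2.imwrite('pics/scene3.png',imaging.camera('scene'))
E
```

```text
t 4.17 pos [ 0.4333 -0.1962  0.1503] [-1.799e+02  3.000e-02  6.824e+01] op 0.0128 F [ 0.3  0.5 -1.7]
[np.float64(-0.0), np.float64(0.0), np.float64(-0.05)] [np.float64(2.7), np.float64(-0.15), np.float64(0.17)]
[np.float64(-0.0), np.float64(0.0), np.float64(-0.05)] [np.float64(2.7), np.float64(-0.02), np.float64(0.17)]
[np.float64(-0.0), np.float64(0.0), np.float64(-0.05)] [np.float64(2.7), np.float64(0.12), np.float64(0.17)]
[np.float64(-0.0), np.float64(0.0), np.float64(-0.05)] [np.float64(2.69), np.float64(0.25), np.float64(0.17)]
[np.float64(-0.0), np.float64(0.0), np.float64(-0.05)] [np.float64(2.67), np.float64(0.38), np.float64(0.17)]
[np.float64(-0.0), np.float64(0.0), np.float64(-0.05)] [np.float64(2.65), np.float64(0.52), np.float64(0.17)]
[np.float64(-0.0), np.float64(0.0), np.float64(-0.05)] [np.float64(2.62), np.float64(0.65), np.float64(0.17)]
[np.float64(-0.0), np.float64(0.0), np.float64(-0.05)] [np.float64(2.59), np.float64(0.78), np.float64(0.17)]
[np.float64(-0.0), np.float64(0.0), np.float64(-0.05)] [np.float64(2.54), np.float64(0.9), np.float64(0.17)]
[np.float64(-0.0), np.float64(0.0), np.float64(-0.05)] [np.float64(2.5), np.float64(1.03), np.float64(0.17)]
[np.float64(-0.0), np.float64(0.0), np.float64(-0.05)] [np.float64(2.44), np.float64(1.15), np.float64(0.17)]
[np.float64(-0.0), np.float64(0.0), np.float64(-0.05)] [np.float64(2.38), np.float64(1.27), np.float64(0.17)]
```

View pics/wrist3.png

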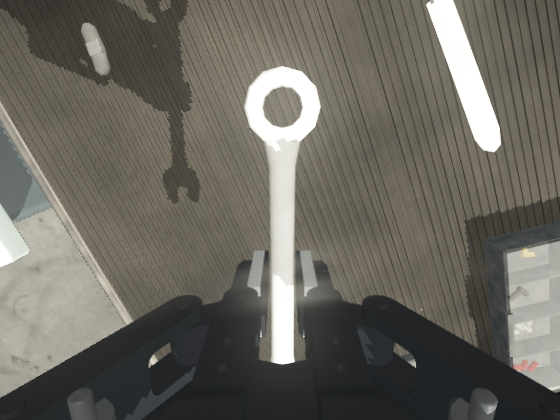

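View pics/scene3.png

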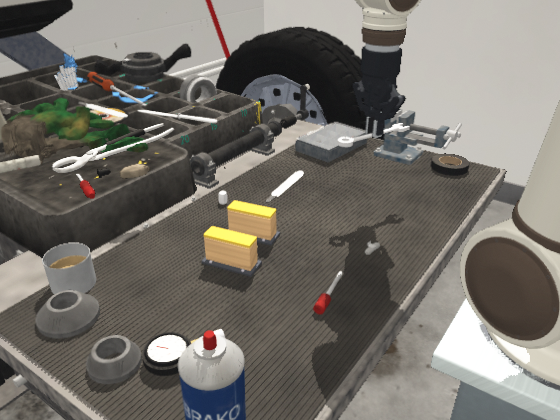

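The wrench is lifted and rigid in the grip: the ring sits at the same wrist pixels (283,105) as before the lift. I'll carry it over now.

{"fn": "servo_tool", "kwargs": {"moves": [[[0,0,-0.05,1.5,-0.1,0,0.5],[0,0,-0.05,2.5,0,0,0.5],[0,0,-0.05,2.7,0.1,0,0.5],[0,0,-0.05,2.7,0.2,0.1,0.5],[0,0,-0.05,2.7,0.4,0.1,0.5],[0,0,-0.05,2.7,0.5,0.1,0.5],[0,0,-0.05,2.6,0.6,0.1,0.5],[0,0,-0.05,2.6,0.8,0.1,0.5],[0,0,-0.05,2.5,0.9,0.1,0.5],[0,0,-0.05,2.5,1,0,0.5],[0,0,-0.05,2.4,1.2,0,0.5],[0,0,-0.04,1.8,1,0,0.5]]]}}

```text
time: 5.27
ee_pos: [0.52, 0.1032, 0.119]
tcp_rot: [-178.2, -0.5, 103.1]
wrist_force: [0.2, 0.6, -0.8]
opening: 0.0133
```

```bash
python3 plan.py .5364 .111 .13 102.4 4
```

```text
t 5.27 pos [0.52   0.1032 0.119 ] [-178.23   -0.51  103.15] op 0.0133 F [ 0.2  0.6 -0.8]
[np.float64(-0.008), np.float64(-0.002), np.float64(0.003)] [np.float64(0.1), np.float64(0.44), np.float64(-0.29)]
[np.float64(-0.008), np.float64(-0.002), np.float64(0.003)] [np.float64(0.1), np.float64(0.44), np.float64(-0.29)]
[np.float64(-0.008), np.float64(-0.002), np.float64(0.003)] [np.float64(0.1), np.float64(0.44), np.float64(-0.28)]
[np.float64(-0.008), np.float64(-0.002), np.float64(0.003)] [np.float64(0.1), np.float64(0.44), np.float64(-0.28)]
```

{"fn": "servo_tool", "kwargs": {"moves": [[[-0.008,-0.002,0.003,0.1,0.4,0,0.5],[-0.008,-0.002,0.003,0.1,0.4,0,0.5],[-0.008,-0.002,0.003,0.1,0.4,0,0.5],[-0.006,-0.002,0.003,0.1,0.4,0,0.5],[0,0,0,0,0,0,0.5],[0,0,0,0,0,0,0.5]]]}}

```text
time: 5.77
ee_pos: [0.5331, 0.1122, 0.1112]
tcp_rot: [-179.5, -0.0, 102.5]
wrist_force: [0.6, 0.4, -0.5]
opening: 0.013
```

```bash
python3 plan.py .5364 .111 .09 102.4 2
```

```text
t 5.77 pos [0.5331 0.1122 0.1112] [-1.7950e+02 -1.0000e-02  1.0254e+02] op 0.013 F [ 0.6  0.4 -0.5]
[np.float64(-0.004), np.float64(-0.0), np.float64(0.001)] [np.float64(-0.1), np.float64(0.16), np.float64(1.06)]
[np.float64(-0.004), np.float64(-0.0), np.float64(0.001)] [np.float64(-0.1), np.float64(0.15), np.float64(1.06)]
```

{"fn": "servo_tool", "kwargs": {"moves": [[[-0.004,0,0.001,-0.1,0.15,0.9,0.5],[-0.004,0,0.001,-0.1,0.15,0.9,0.5],[0,0,0,0,0,0.9,0.5],[0,0,0,0,0,0.6,0.5],[0,0,0,0,0,0,0.5],[0,0,0,0,0,0,0.5]]]}}

```text
time: 6.27
ee_pos: [0.536, 0.1083, 0.0741]
tcp_rot: [-180.0, 0.0, 102.2]
wrist_force: [0.1, -0.1, -1.6]
opening: 0.0131
```

```bash
python3 plan.py .5364 .111 .0635 102.4 2;python3 - <<'E'
from workcell import bot, imaging
import cv2
from h import *
cv2.imwrite('pics/wrist4.png',imaging.camera('wrist'));cv2.imwrite('pics/scene4.png',imaging.camera('scene')); im=imaging.camera('top');cv2.imwrite('pics/top4.png',im)
cv2.imwrite('pics/top4c.png',cv2.resize(im[130:290,130:310],None,fx=3.5,fy=3.5,interpolation=cv2.INTER_NEAREST))
cv2.imwrite('pics/scene4c.png',cv2.resize(cv2.imread('pics/scene4.png')[160:300,170:320],None,fx=4,fy=4))
E
```

```text
t 6.27 pos [0.536  0.1083 0.0741] [-179.98    0.    102.19] op 0.0131 F [ 0.1 -0.1 -1.6]
[np.float64(-0.0), np.float64(0.0), np.float64(-0.002)] [np.float64(0.13), np.float64(0.05), np.float64(0.53)]
[np.float64(-0.0), np.float64(0.0), np.float64(-0.002)] [np.float64(0.13), np.float64(0.05), np.float64(0.53)]
```

View pics/wrist4.png

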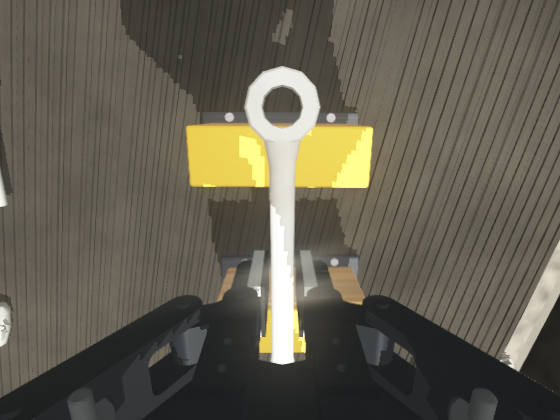

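View pics/top4c.png

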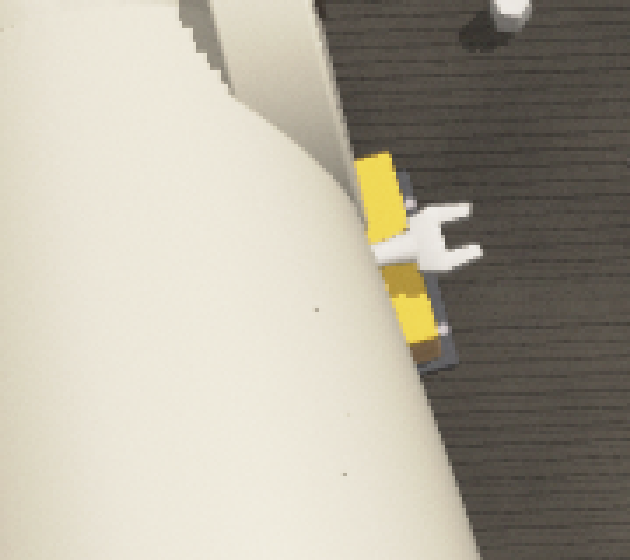

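View pics/scene4c.png

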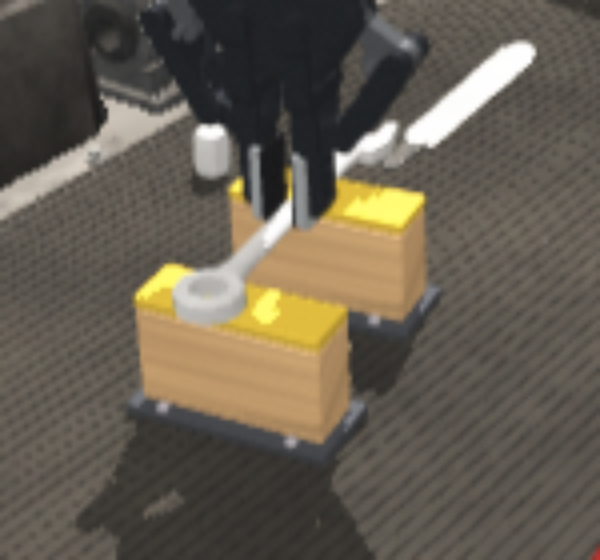

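The wrist view shows the wrench crossing the left block's yellow top (u 187–372, centre about 280; ring at 283), square to it. The scene view shows it level just above both tops. I'll make the final small descent with force checks.

{"fn": "servo_tool", "kwargs": {"moves": [[[0,0,-0.002,0.15,0.05,0.3,0.5],[0,0,-0.002,0.15,0,0.3,0.5],[0,0,0,0,0,0.2,0.5],[0,0,0,0,0,0,0.5]]]}}

```text
time: 6.75
ee_pos: [0.5371, 0.1124, 0.0674]
tcp_rot: [179.8, 0.0, 102.5]
wrist_force: [0.5, -0.8, -0.9]
opening: 0.013
```

```bash
python3 plan.py .5364 .111 .0635 102.4 1
```

```text
t 6.75 pos [0.5371 0.1124 0.0674] [179.83   0.   102.49] op 0.013 F [ 0.5 -0.8 -0.9]
[np.float64(0.003), np.float64(0.0), np.float64(0.001)] [np.float64(-0.12), np.float64(-0.1), np.float64(0.39)]
```

{"fn": "servo_tool", "kwargs": {"moves": [[[0.003,0,0.001,-0.1,-0.05,0.2,0.5],[0,0,0,0,0,0.1,0.5],[0,0,0,0,0,0.1,0.5],[0,0,0,0,0,0,0.5]]]}}

```text
time: 7.08
ee_pos: [0.5369, 0.1113, 0.0632]
tcp_rot: [-180.0, -0.0, 102.4]
wrist_force: [-0.4, -0.6, -0.7]
opening: 0.0126
```

```bash
python3 plan.py .5364 .111 .0635 102.4 1
```

```text
t 7.08 pos [0.5369 0.1113 0.0632] [-179.99   -0.    102.44] op 0.0126 F [-0.4 -0.6 -0.7]
[np.float64(-0.0), np.float64(-0.0), np.float64(0.001)] [np.float64(-0.02), np.float64(-0.06), np.float64(-0.03)]
```

{"fn": "servo_tool", "kwargs": {"moves": [[[0,0,0,0,0,0.05,0.5],[0,0,0,0,0,0.05,0.5]]]}}

```text
time: 7.25
ee_pos: [0.537, 0.1114, 0.063]
tcp_rot: [180.0, -0.0, 102.4]
wrist_force: [-3.0, -0.9, 5.1]
opening: 0.0132
```

```bash
python3 plan.py .5364 .111 .0635 102.4 1;python3 - <<'E'
from workcell import bot, imaging
import cv2
cv2.imwrite('pics/scene5c.png',cv2.resize(imaging.camera('scene')[160:300,170:320],None,fx=4,fy=4))
E
```

```text
t 7.25 pos [0.537  0.1114 0.063 ] [ 1.7997e+02 -1.0000e-02  1.0243e+02] op 0.0132 F [-3.  -0.9  5.1]
[np.float64(0.001), np.float64(-0.0), np.float64(0.001)] [np.float64(-0.02), np.float64(-0.07), np.float64(-0.05)]
```

View pics/scene5c.png

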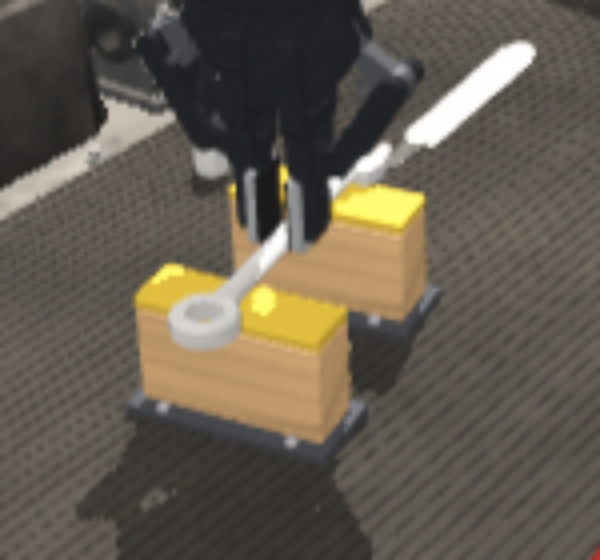

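Contact came at the expected height (TCP 63 mm, about 5 N) with the wrench lying on both tops. I'll open and rise straight up.

{"fn": "servo_tool", "kwargs": {"moves": [[[0,0,0,0,0,0,1.6],[0,0,0,0,0,0,2.2],[0,0,0,0,0,0,3],[0,0,0,0,0,0,3.5],[0,0,0,0,0,0,3.5]]]}}

```text
time: 7.72
ee_pos: [0.5373, 0.1113, 0.063]
tcp_rot: [179.9, 0.0, 102.4]
wrist_force: [0.2, -0.1, -0.2]
opening: 0.0348
```

```bash
python3 plan.py .5364 .111 .17 102.4 6
```

```text
t 7.72 pos [0.5373 0.1113 0.063 ] [179.93   0.   102.43] op 0.0348 F [ 0.2 -0.1 -0.2]
[np.float64(0.0), np.float64(0.0), np.float64(0.0)] [np.float64(-0.0), np.float64(-0.01), np.float64(-1.78)]
[np.float64(0.0), np.float64(0.0), np.float64(0.0)] [np.float64(-0.0), np.float64(-0.01), np.float64(-1.78)]
[np.float64(0.0), np.float64(0.0), np.float64(0.0)] [np.float64(-0.0), np.float64(-0.01), np.float64(-1.78)]
[np.float64(0.0), np.float64(0.0), np.float64(0.0)] [np.float64(-0.0), np.float64(-0.01), np.float64(-1.78)]
[np.float64(0.0), np.float64(0.0), np.float64(0.0)] [np.float64(-0.0), np.float64(-0.01), np.float64(-1.78)]
[np.float64(0.0), np.float64(0.0), np.float64(0.0)] [np.float64(-0.0), np.float64(-0.02), np.float64(-1.78)]
```

Next I'll rise, then back off to -y to clear the top view.

{"fn": "servo_tool", "kwargs": {"moves": [[[0,0,0,0,0,-1,3.5],[0,0,0,0,0,-1.5,3.5],[0,0,0,0,0,-2,3.5],[0,0,0,0,0,-2.5,3.5],[0,0,0,0,0,-2.5,3.5],[0,0,0,0,0,-2.5,3.5],[0,0,0,0,0,-2.5,3.5],[0,0,0,0,0,-2,3.5],[0,0,0,0,0,0,3.5]]]}}

```text
time: 8.47
ee_pos: [0.5351, 0.1108, 0.2392]
tcp_rot: [-180.0, 0.0, 102.4]
wrist_force: [1.5, -0.0, 0.6]
opening: 0.035
```

{"fn": "servo_tool", "kwargs": {"moves": [[[0,0,0.06,-2.5,-1,0,3.5],[0,0,0.06,-3,-1,-0.3,3.5],[0,0,0.06,-3,-1,-0.3,3.5],[0,0,0.06,-3,-1,-0.3,3.5],[0,0,0.06,-3,-1,-0.3,3.5],[0,0,0.06,-3,-1,-0.3,3.5],[0,0,0.06,-3,-1,-0.3,3.5],[0,0,0.06,-3,-1,-0.3,3.5],[0,0,0.06,-3,-1,-0.3,3.5],[0,0,0.06,-3,-1,-0.3,3.5],[0,0,0,-2,-0.5,0,3.5],[0,0,0,0,0,0,3.5]]]}}

```text
time: 9.47
ee_pos: [0.3987, -0.2001, 0.2694]
tcp_rot: [179.8, -0.0, 66.6]
wrist_force: [-0.3, 0.3, -1.2]
opening: 0.0353
```

Run:
```python
from workcell import bot, imaging
import cv2
print(bot.get_obs()['ee_pos'],bot.get_obs()['time'])
cv2.imwrite('pics/top6.png',imaging.camera('top'));cv2.imwrite('pics/scene6.png',imaging.camera('scene'))
```

```text
[ 0.39869264 -0.20012561  0.26940879] 9.4667
```

View pics/top6.png

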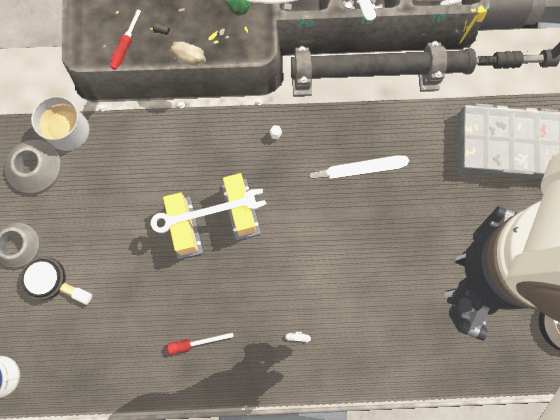

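View pics/scene6.png

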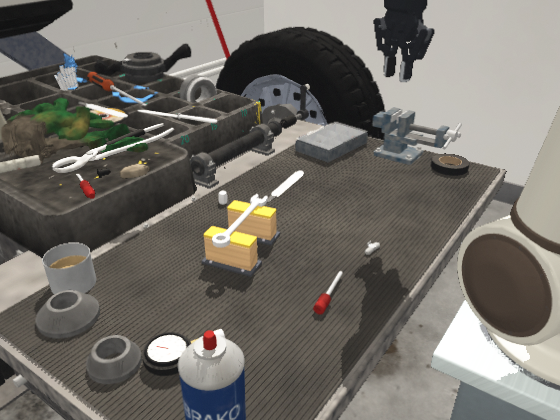

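The wrench bridges both blocks, ring at (160,222) and jaw at (258,199) in the top view, and the scraper is unmoved at (360,167). I'll measure its final pose.

Run:
```python
import cv2,numpy as np
from workcell import imaging
from h import *
im=cv2.imread('pics/top6.png');c=imaging.calibration('top')
hsv=cv2.cvtColor(im,cv2.COLOR_BGR2HSV)
g=((hsv[...,1]<50)&(hsv[...,2]>195)).astype(np.uint8)
m=np.zeros_like(g);m[180:240,145:275]=g[180:240,145:275]
n,l,st,_=cv2.connectedComponentsWithStats(m);m=l==1+np.argmax(st[1:,4])
v,u=np.nonzero(m);P=ray(c,np.c_[u,v],0.066)[:,:2];cc=P.mean(0);d=np.array([-.21,.98])
for _ in range(5):
    s=(P-cc)@d;mid=(s.max()+s.min())/2
    Q=P[abs(s-mid)<.045];w,V=np.linalg.eigh(np.cov(Q.T));d=V[:,1]*np.sign(V[1,1]);cc=Q.mean(0)
s=(P-cc)@d;mid=(s.max()+s.min())/2
M=(cc+d*mid)*1000;a=np.radians(12.36);e=M-[536.4,111]
print('mid',M,'ang',np.degrees(np.arctan2(d[1],d[0])),'len',np.ptp(s),'err along blocks',e@[np.cos(a),np.sin(a)],'across',e@[-np.sin(a),np.cos(a)])
m=np.zeros_like(g);m[145:190,300:420]=((hsv[...,1]<40)&(hsv[...,2]>150))[145:190,300:420]
k=max(cv2.findContours(m,0,cv2.CHAIN_APPROX_NONE)[0],key=cv2.contourArea);print('scr',rect(ray(c,k,0.005)))
```

```text
mid [536.65905386 111.36984782] ang 102.38043813865161 len 0.1826663746883998 err along blocks 0.33221669392365605 across 0.3058241054158195
scr (array([ 614.55035, -141.84937], dtype=float32), np.float32(174.2352), np.float32(24.496279), np.float32(-82.72488))
```

The errors are under 0.5 mm and 0.1°, and the scraper hasn't moved. I'll hand it in.

```bash
python3 -c "
from workcell import bot
print(bot.job_done())"
```

```text
the job is handed in; nothing more can be done
None
```

The wrench lies flat across the two yellow-topped blocks, released. The arm backed well clear, and I handed the job in at about 9.5 s. I gripped the wrench at mid-shank, carried it over and set it down with about 5 N of contact.

Last checks, from the top camera after letting go:
- **Position:** the wrench's middle is about 0.3 mm from the target both along the blocks and across the gap.
- **Squareness:** its axis is at 102.4°, matching the direction across the blocks to within 0.1°. The two blocks themselves differ by about 0.6°.
- **Level:** the scene picture shows it lying on both tops. Its measured length at that height was 182.7 mm, against 182 mm given.
- **Scraper:** its measured position changed by less than 0.1 mm, so it was not moved.

No check failed or disagreed. The arm drifted about 30 mm lower than planned on the carry, but it stayed clear of the blocks and I corrected it before lowering.

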